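Fit the U-bolt over the tube of a laboratory tube stand

TASK

Take the larger of the two U-bolts out of the grey rack, pass its two legs down either side of the stand's horizontal tube and, feeling for them, through both holes of the loose plate below at once, then press it down, gently and never forcing it, until its crown is fully home on the tube, and let go. Leave the smaller U-bolt in the rack and all the other things where they are.

Things in the scene. Friction and masses are not known exactly. Their poses are not given: they have to be found in the camera images.
- ubolt_large: Larger steel U-bolt, about 0.18 kg, upright in a rack slot, legs 40 mm deep; lifts straight out. Two round legs 8 mm thick at y = +-23 mm, 38 mm clear between, ends flat and square. Origin: midway between the leg ends, at their lower faces; z up to the crown, x normal to the plane of the U. The crown bar's underside is 100.5 mm, its top 108.5 mm above the origin.
- ubolt_large_grip (a point): Grip point of the larger U-bolt: the middle of the black plastic grip block on its crown, 128 mm above its origin, same axes. The block is 14 mm thick in x, 26 mm wide in y and reaches from 107.5 to 143.5 mm above the origin. Pinch it across its 14 mm, fingertips no lower than 112 mm above the origin, so that they clear the tube.
- ubolt_small: The smaller U-bolt: same shape and height and origin, but its legs are 30 mm apart (too narrow for the tube). It stands in the other half of the rack and stays there.
- rack: Grey plastic rack, 70 x 190 x 46 mm, fixed. Origin: centre of its underside. One slot, 11.6 mm wide in x, along its y, with a wall in the middle: a U-bolt stands in each half, at about y = +-46 mm; the slot's floor is 6 mm above the origin. Which bolt is in which half varies.
- stand: Fixed tube stand, 170 x 110 mm, blocks 64 mm high. Origin: centre of its underside; x along the tube, z up. The steel tube, 25 mm thick, 210 mm long, has its axis 98 mm and its top 110.5 mm above the origin; two 18 mm wide saddles carry it at x = +-72 mm. Under its middle is a well (x +-38, y +-42 mm) with the hole plate.
- well (a point): Fixed point of the stand: its middle, 60 mm above its origin, at the top face of the 8 mm aluminium plate in the well. The plate's two holes, at y = +-23 mm, are 10.5 mm in x by 12.5 mm in y, chamfered 1 mm. The plate floats along x: both holes lie together anywhere from x = -12 to +12 mm (not measured). Sliding it takes about 7 N. It is sprung: up to 2.5 N it stays, then sinks 1 mm per 2 N, 5 mm at most.
- plate_carrier: Sprung carrier under the hole plate (the plate slides on it; the carrier itself only sinks, never moves along x). Origin: on the stand's middle axis, 45 mm above its origin, 15 mm below the plate's top face, when unloaded. Keep the U-bolt's force on the plate below 35 N.
- tube: The steel tube on the stand, 25 mm thick. Origin: middle of its axis; x along the tube, z up. Keep the U-bolt's force on the tube below 35 N.
- seat (a point): Top of the tube at the stand's middle, 110.5 mm up, same axes. The tube lies on rubber pads: from 3 N on it gives 1 mm per 6 N, 4 mm at most. Fully home, the crown rests on the tube here and the U-bolt's origin is 10 mm above the stand's. Sprung rollers 21 to 39 mm above the stand's origin grip both legs, so that the U-bolt does not drop home: about 12 to 15 N pushes the leg ends past them, then 3 to 8 N to the end.
- jar: small amber glass jar with a cap, 38 mm across, 50 mm tall, bystander; origin: centre of its underside
- beaker: open glass beaker, 72 mm across, 90 mm tall, bystander; origin: centre of its underside
- reagent: amber reagent bottle, 64 mm across, 150 mm tall, bystander; origin: centre of its underside
- cuvette_box: flat cuvette box 55 x 85 x 22 mm, bystander; origin: centre of its underside
- wrench: small open-ended wrench lying on the bench, bystander
- collar: loose steel collar ring, 40 mm across, 16 mm tall, bystander; origin: centre of its underside
Things that resemble listed ones, but are neither listed nor needed, are in the scene too. Leave any blue or pink look-alike of the ubolt_large alone.

How it is judged (in metres and radians):
On the way, in this order (a step that is already met when the one before it is completed fails the run):
1. the larger U-bolt is lifted clear of the rack (z of ubolt_large in the frame of rack above 0.055 m), for 0.1 s.
2. both legs are through the plate's holes, astride the tube (z of ubolt_large in the frame of stand below 0.048 m and y of ubolt_large in the frame of stand between -0.006 and 0.006 m and x of ubolt_large in the frame of stand between -0.018 and 0.018 m and angle between ubolt_large's own z axis and vertical below 0.15 rad), for 0.1 s.
At the end, for the whole second after the job is handed in: The larger U-bolt is fully home on the stand: its origin less than 13 mm above the stand's origin (10 mm is touching), within 6 mm of the tube's axis sideways and 18 mm of the stand's middle along it, upright within 0.12 rad, its x along the tube within 0.12 rad, at rest and released (z of ubolt_large in the frame of stand below 0.013 m and y of ubolt_large in the frame of stand between -0.006 and 0.006 m and x of ubolt_large in the frame of stand between -0.018 and 0.018 m and angle between ubolt_large's own z axis and vertical below 0.12 rad and angle between the x axis of ubolt_large and the x axis of stand, either way round below 0.12 rad and linear speed of ubolt_large below 0.01 m/s and contact force between ubolt_large and the fingers below 0.1 N).
It fails at once if the U-bolt is forced against the plate with more than 35 N (contact force between ubolt_large and plate_carrier above 35 N).
It fails at once if the U-bolt is forced down on the tube with more than 35 N (contact force between ubolt_large and tube above 35 N).
It fails at once if the smaller U-bolt is taken out of its place (moved more than 20 mm) (distance of ubolt_small from where it was at the start of the episode above 0.02 m).
It fails at once if a bystander is moved by more than 20 mm (distance of any of jar, beaker, reagent, cuvette_box, wrench, collar from where it was at the start of the episode above 0.02 m).
It also fails if it takes over 64 s, if anything falls off the work surface, if the arm or the gripper's body presses on something with over 40 N, if the wrist force passes 120 N, or if a joint passes its speed limit or range.

ROBOT

A 6-joint arm with a two-finger parallel gripper is mounted at the origin on the work surface. World frame = base frame: x ahead of the robot, y to its left, z up, the work surface at z = 0. Lengths are in mm, angles in degrees, forces in N, time in s.
With the tool pointing down it reaches from about 350 to 850 mm from the base axis. Payload 8.1 kg.
Tool frame: the origin (TCP) lies midway between the tips of the shut fingers; the grasp point (between the pads) lies 19 mm behind it; z points along the fingers, y is the line along which they close (so a half turn about z gives the same grasp; the last joint's range is limited). The gripper opens to 85 mm and grips with 20 to 120 N. Pads are 22 mm wide; open, the fingers measure 114 mm over their backs; the gripper's body (76 mm by 85 mm) begins 54 mm behind the grasp point. The pads swing forward as they close: fully open they stand 13 mm farther back than shut.
Start: joints at [-75.768, 7.471, 85.268, -0, 87.261, -4.893], TCP at [196.601, -566.88, 231.292] pointing down, gripper open.
Joint ranges: [-169.43, 169.43], [-51.17, 129.36], [1.28, 143.12], [-76.62, 256.62], [0, 156.53], [-152.29, 152.29]. Speed limits (degrees/s): [136.94, 136.94, 159.86, 180, 180, 180].

INTERFACE

Orientations are given as [roll, pitch, yaw] about the fixed x, y, z axes, in that order (R = Rz(yaw) Ry(pitch) Rx(roll)).
In Python, from bench import sense, snapshot, order, finder gives the robot as it stands.
- The arm moves only by the tool send_rows, never from a script. Its argument "steps" is a list of rows, each a list of 2 entries, a list of its own where there are three numbers: the shift along the world's x, y, z in units of 30 mm (1.0 is 30 mm), then the turn, a rotation vector about the world's x, y, z in rad. In form: [[[dx, dy, dz], [wx, wy, wz]], ...]. A call has 1 to 10 rows; each row is the pose to reach, as a shift and turn from the pose commanded when the call began; what a row does not reach only later rows make up. A row lasts 1/8 s, in which the tool goes at most 62.5 mm and 10.7 degrees, less where a joint would pass 70% of its speed; a pose out of reach is approached as far as the arm can. A call with a gripper value outside its range is refused whole. "fingers" is the closure, from 0 (fully open) to 1 (shut), set as the call begins (left out, the last holds). The fingers move at their own pace and stop on an object; "squeeze" is the grip in N (left out, the last holds). Time passes only in rows, so rows that repeat a pose let the fingers close. It gives the time, the measured TCP pose, the force, the opening and the grip force at its end, in the units of the state.
- sense(): the state, without advancing time (a new reading comes with each control period).
- snapshot(name): name is "side" or "top" or "wrist"; returns a dict with "img" (420x560x3 uint8, red, green, blue), "K" (3x3 intrinsics, pixels), "pose" (4x4, takes a point from camera to world coordinates). Camera axes: x right, y up, looking along -z (the intrinsics and any distortion apply to the point x, -y, -z); pixel columns grow to the right and rows downward; lengths in mm; the calibration is good to about 2 mm. A picture is of the moment at which its call begins. There is no depth.
- order.hand_in(): hands the job in; it is judged then, once.
Trained networks look in the newest picture that a camera, given by its name, has taken for a name from the list of things; names that differ only in an ending like _2 or _b are one class to them, and where a whole thing is asked for, a point or a joint stands for the part that bears it (a point fixed in the world has none). Each returns a list of dicts, best first, with "confidence" (0 to 1); they miss things now and then, are a little off and sometimes report something else, mostly with a low value. They report only what shows in the picture. A call takes as long as a camera call. They do not tell look-alikes from the thing itself.
- finder.find_in(label, camera): "box" ([left, top, width, height] as shares, 0 to 1, of the picture: columns of its width, rows of its height, round what is visible of it).
- finder.trace(label, camera): "mask" (420x560 bool, what is visible of it) and "box" ([left, top, width, height] as shares, 0 to 1, of the picture: columns of its width, rows of its height, round what is visible of it).
- finder.pinpoint(label, camera): "at" ([column, row] as shares, 0 to 1, of the picture: columns of its width, rows of its height: a listed point, or the origin of a listed thing).
The state is a dict: "time": time; "joint_pos": joint angles; "qd": joint speeds; "joint_efforts": joint torques, N m; "tool_pos": TCP position; "tcp_rot": TCP orientation; "ft_force": force on the tool from outside, world axes, zero at the start; "wrist_torque": the same for the moment, N m; "finger_gap": finger opening in mm; "grip_force": force on a finger pad.
Only numpy, scipy, OpenCV 4.12 (cv2) and the standard library are available. Lean on these libraries where they do the work, as an engineer would, in place of code of your own. Each camera call takes 0.05 s, during which the arm holds its last target. There are 200 camera calls.

## Working session

There is one attempt and no reset: what is moved stays moved. The work goes in short steps, Python scripts to look and compute and a tool call to move; the robot and the scene stay as the last step left them, time stands still between calls to the robot, and variables do not carry over. Pictures are saved under pics/ and viewed, at most 10 in all, crops included, and the job is handed in when it is done.

Besides the shell and the picture viewer there is one more tool, called as name(argument=value, ...), one argument or row to a line, values as JSON. send_rows: Moves the arm, as the interface text tells. Its arguments: {"type":"object","properties":{"steps":{"type":"array"},"fingers":{"type":"number"},"squeeze":{"type":"number"}},"required":["steps"]}

```bash
mkdir -p pics
cat > h.py <<'E'
import numpy as np, cv2
from bench import sense, snapshot, order, finder
def snap(cam,name=None):
    s=snapshot(cam)
    if name: cv2.imwrite(f'pics/{name}.png',cv2.cvtColor(s['img'],cv2.COLOR_RGB2BGR))
    return s
def proj(s,P):
    P=np.atleast_2d(P); T=np.linalg.inv(s['pose']); c=P@T[:3,:3].T+T[:3,3]
    c=c*[1,-1,-1]; u=c@np.array(s['K']).T; return u[:,:2]/u[:,2:]
def ray(s,px):
    d=np.linalg.inv(s['K'])@[px[0],px[1],1]; d=d*[1,-1,-1]
    return s['pose'][:3,3], s['pose'][:3,:3]@d
def onz(s,px,z):
    o,d=ray(s,px); return o+d*(z-o[2])/d[2]
def tri(obs):
    A=np.zeros((3,3));b=np.zeros(3)
    for s,px in obs:
        o,d=ray(s,px); d=d/np.linalg.norm(d); M=np.eye(3)-np.outer(d,d);A+=M;b+=M@o
    return np.linalg.solve(A,b)
E
python3 - <<'E'
from h import *
np.set_printoptions(precision=1,suppress=True)
for c in ['side','top']:
    s=snap(c,c+'0'); print(c,s['pose'],s['K'],s.keys())
    for l in ['ubolt_large','ubolt_large_grip','ubolt_small','rack','stand','well','seat','tube']:
        print(l,[(round(r['confidence'],2),np.array(r['at'])*[560,420]) for r in finder.pinpoint(l,c)][:4])
print(sense()['time'])
E
```

```text
side [[ -0.8   0.4  -0.4 275.1]
 [ -0.6  -0.6   0.5 412.8]
 [ -0.    0.6   0.8 690.5]
 [  0.    0.    0.    1. ]] [[387.2   0.  280. ]
 [  0.  387.2 203.2]
 [  0.    0.    1. ]] dict_keys(['img', 'K', 'pose'])
ubolt_large [(0.97, array([332. , 336.2])), (0.9, array([270.6, 296.2])), (0.82, array([235.6, 242.6])), (0.62, array([302. , 384.2]))]
ubolt_large_grip [(0.94, array([206.7, 250.2])), (0.86, array([226.9, 205.4])), (0.85, array([337.6, 307.4])), (0.61, array([301. , 353.8]))]
ubolt_small [(0.9, array([241. , 334.9])), (0.51, array([334.9, 167. ]))]
rack [(0.93, array([260.4, 315.7])), (0.44, array([294.7, 263.7]))]
stand [(0.6, array([330.7, 183.7]))]
well [(0.56, array([335.2, 167.5]))]
seat [(0.91, array([337.1, 144.8])), (0.43, array([150.6, 270.2]))]
tube [(0.8, array([335.5, 154.9])), (0.73, array([269.8, 256.4])), (0.35, array([245.4, 338. ]))]
top [[   0.     1.    -0.1  454.2]
 [  -1.     0.    -0.    -5.1]
 [  -0.     0.1    1.  1230.8]
 [   0.     0.     0.     1. ]] [[434.9   0.  286.3]
 [  0.  434.9 204.6]
 [  0.    0.    1. ]] dict_keys(['img', 'K', 'pose'])
ubolt_large [(0.67, array([200.8, 268.3])), (0.65, array([235.4, 275.7])), (0.57, array([239.7, 220.8])), (0.49, array([262.1, 179.4]))]
ubolt_large_grip [(0.66, array([255.4, 170.4])), (0.58, array([214.7, 178.9])), (0.56, array([233. , 221.7])), (0.54, array([188.8, 273.7]))]
ubolt_small [(0.53, array([203.7, 226.8])), (0.21, array([271.3, 227.5]))]
rack [(0.76, array([220.6, 225.3]))]
stand [(0.79, array([355.7, 208.2])), (0.74, array([356.3, 210.4])), (0.58, array([210.2, 141.8]))]
well [(0.95, array([353.1, 211.9]))]
seat [(0.97, array([360. , 208.2])), (0.33, array([269.2, 250.8]))]
tube [(0.97, array([359.9, 205.6]))]
0.9
```

View pics/top0.png

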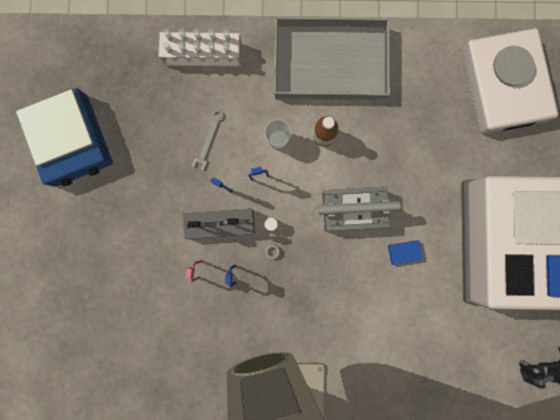

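View pics/side0.png

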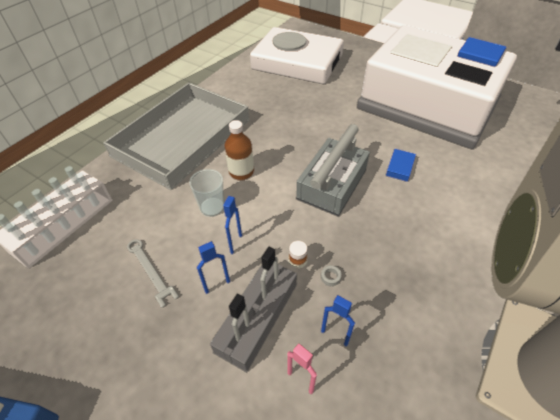

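The top view shows the rack at about (218,224), with black grips at (194,224) and (233,221), and the stand at (358,208). In the side view the rack bolts' grips are at (238,305) and (268,257). The blue and pink bolts are look-alikes standing outside the rack. Next I zoom in.

Run:
```python
from h import *
a=cv2.imread('pics/side0.png')[235:370,200:310]; b=cv2.imread('pics/top0.png')[200:245,175:265]
c=cv2.imread('pics/top0.png')[180:240,310:410]
r=lambda i,w,h:cv2.resize(i,(w,h),interpolation=cv2.INTER_CUBIC)
cv2.imwrite('pics/z1.png',np.hstack([r(a,480,590),np.vstack([r(b,320,200),r(c,320,200),np.zeros((190,320,3),np.uint8)])]))
```

```text
(no output)
```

View pics/z1.png

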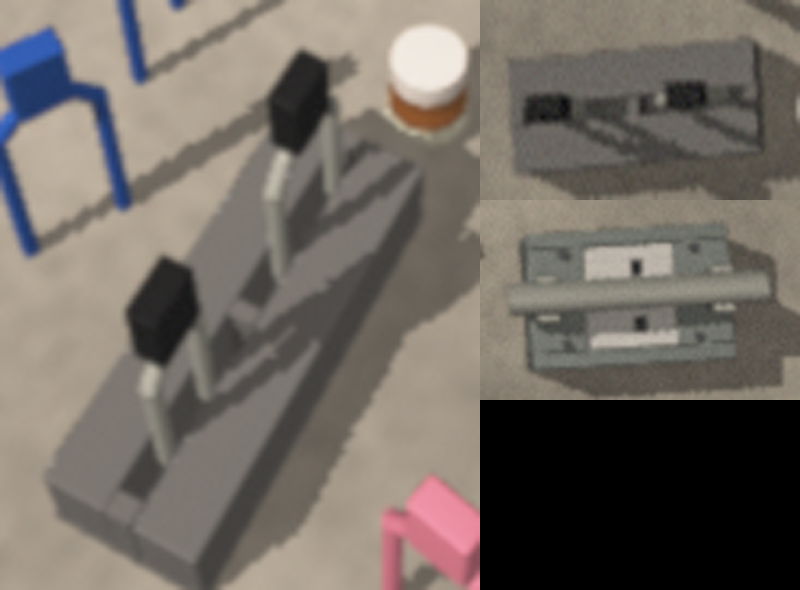

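The larger bolt is the one by the jar: its leg spacing is wider even though it is farther from the camera. In the top picture its grip is at (233,221). The plate holes are at about (359,200) and (360,217).

Run:
```python
from h import *
np.set_printoptions(precision=1,suppress=True)
t=snap('top'); s=snap('side')
print('grip top tri',tri([(t,(232.9,221.4)),(s,(271,252))]), onz(t,(232.9,221.4),149.5), 'small',onz(t,(175+68*90/320,200+108*45/200),149.5))
h1,h2=onz(t,(358.75,200.1),60),onz(t,(360.3,216.6),60); print('holes',h1,h2,(h1+h2)/2)
for l,z in [('tube',98),('stand',62),('rack',46)]:
    for cam,S in [('top',t),('side',s)]:
        r=finder.trace(l,cam)[0]; m=r['mask'].astype(np.uint8)
        c,_=cv2.findContours(m,0,2); c=max(c,key=cv2.contourArea)
        R=cv2.minAreaRect(c); bp=cv2.boxPoints(R); P=np.array([onz(S,p,z) for p in bp])
        print(l,cam,r['confidence'],m.sum(),R,'\n',P[:,:2],P.mean(0), [np.degrees(np.arctan2(*(P[(i+1)%4]-P[i])[1::-1])) for i in range(2)])
for l,z in [('seat',110.5),('well',60)]:
    a=[np.array(finder.pinpoint(l,c)[0]['at'])*[560,420] for c in ('top','side')]
    print(l,tri([(t,a[0]),(s,a[1])]),onz(t,a[0],z))
q=sense(); print(q['time'],q['tool_pos'],q['tcp_rot'])
```

```text
grip top tri [489.2 131.4 147.2] [489.6 131.3 149.5] small [480.9 227.6 149.5]
holes [ 554.9 -196.    60. ] [ 510.4 -200.2   60. ] [ 532.7 -198.1   60. ]
tube top 0.77 866 ((359.4323425292969, 207.28155517578125), (11.371354103088379, 83.1495590209961), 86.8201675415039) 
 [[ 540.1  -82.4]
 [ 555.3 -299.1]
 [ 525.6 -300.6]
 [ 510.5  -84.3]] [ 532.9 -191.6   98. ] [np.float64(-85.98472743404805), np.float64(-177.09145023331055)]
tube side 0.82 838 ((333.3846130371094, 156.42306518554688), (12.203402519226074, 74.607177734375), 33.690067291259766) 
 [[ 538.7  -74.4]
 [ 559.9 -305.1]
 [ 527.9 -295.1]
 [ 511.4  -69.4]] [ 534.5 -186.    98. ] [np.float64(-84.74875373850017), np.float64(162.60262431668306)]
stand top 0.91 2756 ((359.53729248046875, 208.20858764648438), (41.04844665527344, 79.36383819580078), 86.98721313476562) 
 [[ 581.1  -87.8]
 [ 595.5 -301.7]
 [ 484.9 -307.1]
 [ 470.7  -94.6]] [ 533.1 -197.8   62. ] [np.float64(-86.15037153950081), np.float64(-177.24065937281733)]
stand side 0.73 3909 ((335.1209716796875, 167.4687957763672), (54.663604736328125, 94.0655746459961), 30.529706954956055) 
 [[ 575.8  -55.3]
 [ 624.2 -363.2]
 [ 474.9 -327. ]
 [ 454.3  -43.7]] [ 532.3 -197.3   62. ] [np.float64(-81.05921153940623), np.float64(166.38441360984405)]
rack top 0.91 1609 ((218.41793823242188, 223.4061279296875), (25.85239601135254, 71.0255355834961), 85.71085357666016) 
 [[513.4 283.7]
 [530.7  90.7]
 [460.5  84. ]
 [443.3 276.2]] [487.  183.7  46. ] [np.float64(-84.87253736260918), np.float64(-174.56020745331003)]
rack side 0.6 3857 ((253.9132843017578, 313.0008544921875), (45.722991943359375, 110.2765884399414), 30.379125595092773) 
 [[511.3 294.1]
 [540.9  91.8]
 [449.3  93.3]
 [434.5 287.6]] [484.  191.7  46. ] [np.float64(-81.6719573134549), np.float64(179.07307590415758)]Traceback (most recent call last):
  File "<stdin>", line 13, in <module>
IndexError: list index out of range
```

Run:
```python
from h import *
q=sense(); print(q)
from scipy.spatial.transform import Rotation as R
print(R.from_euler('xyz',q['tcp_rot'],degrees=True).as_matrix().round(3))
```

```text
{'time': 1.35, 'joint_pos': array([-7.57667855e+01,  7.46970738e+00,  8.52700133e+01,  3.82207909e-04,
        8.72605639e+01, -4.89209951e+00]), 'qd': array([-0.05741287,  0.04430401,  0.05200408, -0.02113718, -0.0362509 ,
        0.06452292]), 'joint_efforts': array([ 5.86494971e-04, -5.69314635e+01, -5.00855470e+01, -1.87449245e-04,
        1.26923132e-03,  3.52576387e-05]), 'tool_pos': array([ 196.61257672, -566.86502341,  231.28620301]), 'tcp_rot': array([-1.79999749e+02, -4.04649661e-04,  1.91252958e+01]), 'ft_force': array([ 0.08444266, -1.08483706,  0.57039406]), 'wrist_torque': array([-0.00577816,  0.02857408, -0.00238892]), 'grip_force': 0.0, 'finger_gap': 85.49537093344986}
[[ 0.945  0.328  0.   ]
 [ 0.328 -0.945  0.   ]
 [ 0.    -0.    -1.   ]]
```

send_rows(
  steps=[
    [[5,6,3],[0,0,-0.1]],
    [[11.2,12.3,3.6],[0,0,-0.264]],
    [[11.2,12.3,3.6],[0,0,-0.264]],
    [[11.2,12.3,3.6],[0,0,-0.264]],
    [[11.2,12.3,3.6],[0,0,-0.264]],
    [[11.2,12.3,3.6],[0,0,-0.264]],
    [[11.2,12.3,3.6],[0,0,-0.264]],
    [[11.2,12.3,3.6],[0,0,-0.264]],
    [[11.2,12.3,3.6],[0,0,-0.264]],
    [[11.2,12.3,3.6],[0,0,-0.264]],
  ],
  fingers=0,
)

```text
time: 2.6
tool_pos: [532.9, -197.4, 339.2]
tcp_rot: [180.0, 0.0, 4.1]
ft_force: [-0.8, 0.1, -0.2]
finger_gap: 85.8
grip_force: 0.0
```

Run:
```python
from h import *
np.set_printoptions(precision=1,suppress=True)
q=sense(); print(q['time'],q['tool_pos'],q['tcp_rot'],q['qd'])
w=snap('wrist','w1'); print(w['pose'],w['K'])
for l,z in [('tube',98),('seat',110.5),('well',60),('stand',0)]:
    for r in finder.pinpoint(l,'wrist')[:2]:
        p=np.array(r['at'])*[560,420]; print(l,r['confidence'],p,onz(w,p,z))
```

```text
2.6 [ 532.9 -197.4  339.2] [180.    0.    4.1] [-2.2 -0.5  1.3 -0.5 -0.  -0.6]
[[   0.1    0.9    0.3  613.2]
 [  -1.     0.1    0.  -191.2]
 [  -0.    -0.3    0.9  482.2]
 [   0.     0.     0.     1. ]] [[345.    0.  282.1]
 [  0.  345.  206.5]
 [  0.    0.    1. ]]
tube 0.98 [274.2 167.6] [ 532.6 -187.8   98. ]
seat 0.93 [273.6 169.7] [ 532.8 -187.4  110.5]
seat 0.7 [362.5 235.6] [ 462.2 -295.8  110.5]
well 0.78 [274.9 160.5] [ 533.5 -187.8   60. ]
stand 0.87 [277.8 152.4] [ 533.9 -190.6    0. ]
```

View pics/w1.png

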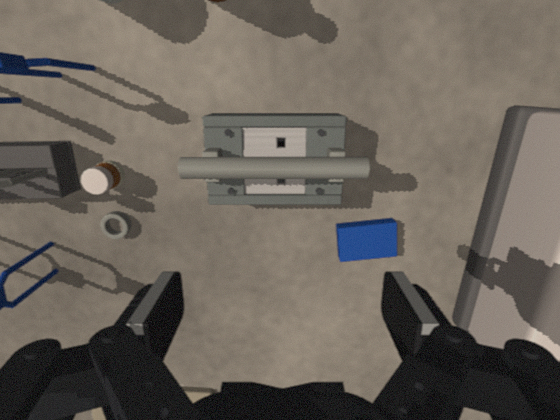

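The wrist view shows the tube from (180,167) to (369,168). The plate holes are at about (281,142) and (281,182), right of the tube's middle at column 274.

Run:
```python
from h import *
np.set_printoptions(precision=1,suppress=True)
w=snap('wrist')
g=cv2.cvtColor(w['img'],cv2.COLOR_RGB2GRAY)
for (r0,r1,c0,c1) in [(130,156,262,300),(174,190,262,300)]:
    sub=g[r0:r1,c0:c1].astype(float); wt=np.clip(75-sub,0,None); 
    ys,xs=np.mgrid[r0:r1,c0:c1]; p=(np.sum(xs*wt)/wt.sum(),np.sum(ys*wt)/wt.sum()); print('hole',p,onz(w,p,59),wt.sum())
print(g[142,268:296],g[181,268:296])
for l,z in [('tube',98),('stand',64)]:
    r=finder.trace(l,'wrist')[0]; m=r['mask'].astype(np.uint8); c,_=cv2.findContours(m,0,2); c=max(c,key=cv2.contourArea)
    R=cv2.minAreaRect(c); P=np.array([onz(w,p,z) for p in cv2.boxPoints(R)]); print(l,R,P[:,:2],P.mean(0),[np.degrees(np.arctan2(*(P[(i+1)%4]-P[i])[1::-1])) for i in range(2)])
cv2.imwrite('pics/w1z.png',cv2.resize(cv2.imread('pics/w1.png')[105:215,170:380],(798,418),interpolation=cv2.INTER_CUBIC))
```

```text
hole (np.float64(279.1048613901165), np.float64(141.3836882282041)) [ 555.9 -193.    59. ] 2489.0
hole (np.float64(279.6805869074492), np.float64(179.76185101580134)) [ 508.2 -196.9   59. ] 886.0
[166 164 166 161 166 164 147 104  46  20  14  10  16  18  27  73 126 159
 167 164 165 163 159 161 165 164 167 161] [108 105 110 108 109 110 106  91  69  50  46  52  47  39  51  57  79 104
 109 113 107 108 113 107 106 107 105 113]
tube ((271.9999694824219, 165.99998474121094), (191.99996948242188, 23.999996185302734), -0.0) [[ 511.8  -78.4]
 [ 539.4  -79.1]
 [ 553.9 -292.9]
 [ 526.6 -296.9]] [ 532.9 -186.8   98. ] [np.float64(-1.6240221102594419), np.float64(-86.12326966438573)]
stand ((272.0, 157.5), (91.0, 190.0), 90.0) [[ 582.5  -71.6]
 [ 597.5 -293.4]
 [ 486.7 -309.5]
 [ 470.3  -68.5]] [ 534.3 -185.8   64. ] [np.float64(-86.1288624864029), np.float64(-171.73151668595926)]
```

View pics/w1z.png

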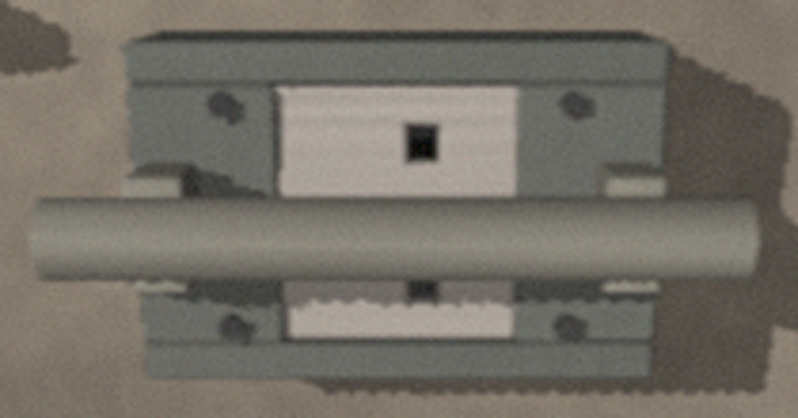

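send_rows(
  steps=[
    [[-0.7,5,-1],[0,0,0.7]],
    [[-1.5,10.9,-2],[0,0,1.588]],
    [[-1.5,10.9,-2],[0,0,1.588]],
    [[-1.5,10.9,-2],[0,0,1.588]],
    [[-1.5,10.9,-2],[0,0,1.588]],
    [[-1.5,10.9,-2],[0,0,1.588]],
    [[-1.5,10.9,-2],[0,0,1.588]],
    [[-1.5,10.9,-2],[0,0,1.588]],
    [[-1.5,10.9,-2],[0,0,1.588]],
    [[-1.5,10.9,-2],[0,0,1.588]],
  ],
)

```text
time: 4.25
tool_pos: [487.6, 128.8, 279.3]
tcp_rot: [180.0, 0.0, 94.9]
ft_force: [0.1, 1.4, 0.1]
finger_gap: 85.1
grip_force: 0.0
```

Run:
```python
from h import *
np.set_printoptions(precision=1,suppress=True)
w=snap('wrist','w2')
q=sense(); print(q['time'],q['tool_pos'],q['tcp_rot'])
for l,z in [('ubolt_large_grip',134),('ubolt_large',6),('ubolt_small',6),('rack',0)]:
    for r in finder.pinpoint(l,'wrist')[:3]:
        p=np.array(r['at'])*[560,420]; print(l,r['confidence'],p,onz(w,p,z))
```

```text
4.3 [487.6 128.8 279.3] [180.   -0.   94.8]
ubolt_large_grip 0.89 [129.3  36.2] [362.3 240.3 134. ]
ubolt_large_grip 0.79 [408.4 146. ] [589.3 176.7 134. ]
ubolt_large_grip 0.73 [284.5 186.9] [489.7 132.9 134. ]
ubolt_large 0.84 [383.4 210. ] [621.7  79.6   6. ]
ubolt_large 0.83 [285.  156.2] [490.7 137.4   6. ]
ubolt_large 0.83 [167.5 141.2] [349.1 143.3   6. ]
ubolt_small 0.71 [284.9  74. ] [482.4 230.2   6. ]
rack 0.56 [285.2 113.9] [486.7 186.5   0. ]
```

View pics/w2.png

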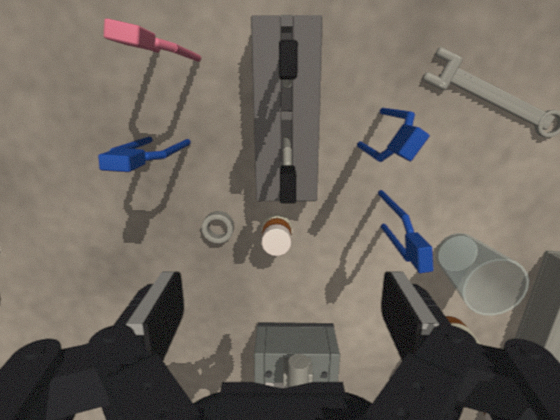

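The wrist view shows the larger bolt's black block centred at about (288,184) and parallel to the image columns. The jar, at (277,236), is clear of the fingers.

Run:
```python
from h import *
np.set_printoptions(precision=1,suppress=True)
w=snap('wrist');t=snap('top')
for s,(r0,r1,c0,c1) in [(w,(155,212,270,310)),(w,(30,90,270,310)),(t,(212,230,224,245))]:
    g=cv2.cvtColor(s['img'],cv2.COLOR_RGB2GRAY)[r0:r1,c0:c1]
    m=(g<42).astype(np.uint8); n,l,st,ce=cv2.connectedComponentsWithStats(m); i=1+np.argmax(st[1:,4])
    x,y,ww,h,a=st[i]; print('blk',x+c0,y+r0,ww,h,a,ce[i]+[c0,r0])
    for p in [ce[i]+[c0,r0],(c0+x,r0+y+h),(c0+x+ww,r0+y+h),(c0+x+ww/2,r0+y)]: print('  ',onz(s,p,149.5),onz(s,p,128))
print(proj(w,[[487.6,128.8,149.5],[487.6,128.8,279.3],[490,131.3,149.5],[490,131.3,134]]))
```

```text
blk 280 166 16 37 540 [287.5 184.4]
   [491.5 139.5 149.5] [492.3 134.  128. ]
   [486.7 123.1 149.5] [487.2 116.3 128. ]
   [500.  124.2 149.5] [501.4 117.5 128. ]
   [490.5 154.6 149.5] [491.3 150.3 128. ]
blk 279 40 18 40 591 [287.6  60.4]
   [483.1 232.5 149.5] [483.3 234.3 128. ]
   [478.  218.5 149.5] [477.8 219.3 128. ]
   [491.3 219.7 149.5] [492.1 220.5 128. ]
   [482.2 246.  149.5] [482.3 248.9 128. ]
blk 237 212 5 12 25 [238.9 216.8]
   [501.2 116.6 149.5] [502.1 119.  128. ]
   [483.2 120.9 149.5] [483.8 123.5 128. ]
   [483.4 108.5 149.5] [484.  110.8 128. ]
   [513.2 115.4 149.5] [514.4 117.8 128. ]
[[281.6 196.5]
 [281.1 275.4]
 [284.8 193.9]
 [284.7 188.9]]
```

send_rows(
  steps=[
    [[0.12,0.16,-1.5],[0,0,0]],
    [[0.12,0.16,-3.3],[0,0,0]],
    [[0.12,0.16,-4.6],[0,0,0]],
    [[0.12,0.16,-5.28],[0,0,0]],
    [[0.12,0.16,-5.28],[0,0,0]],
    [[0.12,0.16,-5.28],[0,0,0]],
  ],
)

```text
time: 5.35
tool_pos: [492.0, 134.0, 122.2]
tcp_rot: [179.9, -0.0, 95.0]
ft_force: [1.2, 0.6, 0.8]
finger_gap: 85.5
grip_force: 0.0
```

send_rows(
  steps=[
    [[0,0,0],[0,0,0]],
    [[0,0,0],[0,0,0]],
    [[0,0,0],[0,0,0]],
    [[0,0,0],[0,0,0]],
    [[0,0,0],[0,0,0]],
    [[0,0,0],[0,0,0]],
    [[0,0,0],[0,0,0]],
    [[0,0,0],[0,0,0]],
  ],
  fingers=1,
  squeeze=60,
)

```text
time: 6.35
tool_pos: [491.4, 134.0, 121.2]
tcp_rot: [180.0, -0.0, 95.0]
ft_force: [-0.4, -0.5, 5.4]
finger_gap: 13.1
grip_force: 59.1
```

send_rows(
  steps=[
    [[0,0,0.4],[0,0,0]],
    [[0,0,1.2],[0,0,0]],
    [[0,0,2.4],[0,0,0]],
    [[0,0,3.6],[0,0,0]],
    [[0,0,4.7],[0,0,0]],
    [[0,0,4.7],[0,0,0]],
    [[0,0,4.7],[0,0,0]],
  ],
)

```text
time: 7.22
tool_pos: [490.6, 133.8, 260.5]
tcp_rot: [-179.9, 0.0, 95.0]
ft_force: [-1.0, -0.1, -2.5]
finger_gap: 12.5
grip_force: 59.1
```

send_rows(
  steps=[
    [[0.2,-1,0],[0,0,-0.15]],
    [[0.4,-2.2,0],[0,0,-0.32]],
    [[0.5,-3.4,0],[0,0,-0.5]],
    [[0.7,-4.6,0],[0,0,-0.67]],
    [[0.8,-5.8,0],[0,0,-0.84]],
    [[1.0,-7.0,0],[0,0,-1.01]],
    [[1.1,-8.2,0],[0,0,-1.18]],
    [[1.25,-9.4,0],[0,0,-1.35]],
    [[1.38,-10.5,0],[0,0,-1.5]],
    [[1.38,-10.97,0],[0,0,-1.59]],
  ],
)

```text
time: 8.48
tool_pos: [531.4, -196.5, 258.9]
tcp_rot: [-179.9, 0.2, 3.6]
ft_force: [0.2, 0.3, -2.6]
finger_gap: 13.1
grip_force: 59.0
```

send_rows(
  steps=[
    [[0,0,0],[0,0,0]],
    [[0,0,0],[0,0,0]],
  ],
)

```text
time: 8.72
tool_pos: [532.1, -194.3, 260.5]
tcp_rot: [-179.9, 0.1, 4.0]
ft_force: [-0.1, 0.1, -2.2]
finger_gap: 12.6
grip_force: 59.0
```

Run:
```python
from h import *
np.set_printoptions(precision=1,suppress=True)
q=sense(); print(q['time'],q['tool_pos'],q['tcp_rot'],q['finger_gap'],q['ft_force'])
w=snap('wrist');s=snap('side')
for l,z in [('tube',98),('seat',110.5),('well',60)]:
    for r in finder.pinpoint(l,'wrist')[:1]:
        p=np.array(r['at'])*[560,420]; print(l,r['confidence'],p,onz(w,p,z))
a=cv2.cvtColor(w['img'],cv2.COLOR_RGB2BGR)[60:330,140:420]; b=cv2.cvtColor(s['img'],cv2.COLOR_RGB2BGR)[60:230,250:420]
cv2.imwrite('pics/c1.png',np.hstack([cv2.resize(a,(420,405)),cv2.resize(b,(380,405))]))
```

```text
8.725 [ 532.1 -194.3  260.5] [-179.9    0.1    4. ] 12.64201695863438 [-0.1  0.1 -2.2]
tube 0.81 [274.1 185.7] [ 531.2 -186.1   98. ]
seat 0.57 [274.5 189.9] [ 530.8 -186.8  110.5]
well 0.94 [272.6 175.4] [ 531.8 -183.6   60. ]
```

View pics/c1.png

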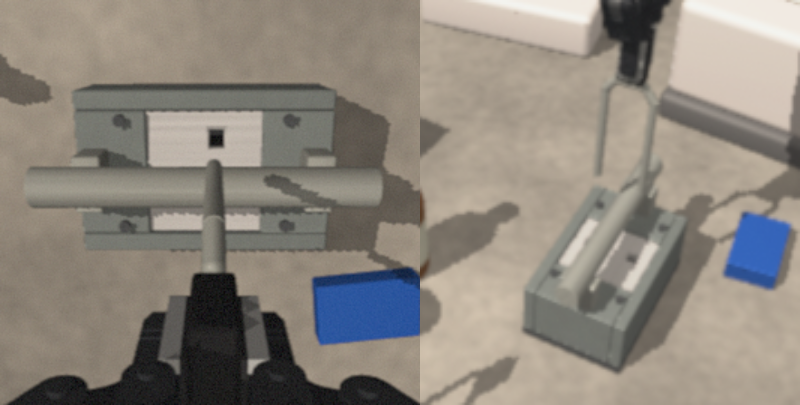

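The composite shows the bolt held upright, with its near leg end at wrist pixel (283,168) and the visible plate hole at about (284,152). In the side view the legs straddle the tube with enough room.

Run:
```python
from h import *
np.set_printoptions(precision=1,suppress=True)
w=snap('wrist'); g=cv2.cvtColor(w['img'],cv2.COLOR_RGB2GRAY); q=sense(); T=q['tool_pos']; print(T,q['tcp_rot'])
for r in (146,150,153): print('hole row',r,g[r,274:296])
print('hole col',g[138:166,283])
for r in (172,180,190,200): print('leg row',r,g[r,270:296])
print('leg col',g[158:180,282])
a=np.radians(4); ux=np.array([np.cos(a),np.sin(a),0])
P=[T+ux*k+[0,0,z-T[2]] for k,z in [(27,145.3),(27,200),(27,235),(23,60),(-23,60)]]; print(proj(w,P))
print(onz(w,(284,152),60))
```

```text
[ 532.7 -194.6  262. ] [180.  -0.   4.]
hole row 146 [181 183 179 160 143 136 139 142 138 140 141 143 141 146 149 159 172 179
 182 178 183 177]
hole row 150 [187 189 188 164 106  54  43  39  43  38  46  34  40  51  95 143 179 189
 186 187 188 191]
hole row 153 [186 183 183 160 106  57  24  24  22  20  24  21  14  46  99 153 178 186
 184 186 185 185]
hole col [179 182 182 188 191 192 184 176 140  91  56  47  38  30  16  20  22  19
  18  44  89 131 170 188 183 184 187 176]
leg row 172 [103 103 103 102 105  99 104 109 111 108 106  98  92  83  69  63  61  74
  98 102 103 103 102 107 103 104]
leg row 180 [137 132 134 133 133 135 128 117 110 108 101  89  89  81  71  66  60  69
 102 131 136 137 133 135 132 139]
leg row 190 [139 143 143 144 141 136 124 110 110 103  92  91  87  83  75  70  64  59
  81 114 140 143 146 145 147 145]
leg row 200 [123 123 119 121 118 116 112 113 107  97  95  89  86  76  74  65  69  64
  64  80 106 126 124 123 125 117]
leg col [ 83 128 170 183 180 185 188 175 116  88  89  88  93  95  92  93  91  92
  91  84  95  90]
[[283.1 166.8]
 [283.3 184.9]
 [283.5 202.1]
 [282.9 153.5]
 [282.9 197.5]]
[ 557.2 -194.    60. ]
```

Alignment is within about 1 mm. I descend to just above the plate.

send_rows(
  steps=[
    [[0,-0.02,-0.4],[0,0,0]],
    [[0,-0.02,-1.0],[0,0,0]],
    [[0,-0.02,-1.6],[0,0,0]],
    [[0,-0.02,-2.2],[0,0,0]],
    [[0,-0.02,-2.6],[0,0,0]],
    [[0,-0.02,-2.6],[0,0,0]],
    [[0,-0.02,-2.6],[0,0,0]],
  ],
)

```text
time: 9.9
tool_pos: [533.0, -196.0, 184.6]
tcp_rot: [180.0, -0.1, 3.9]
ft_force: [-0.1, -0.5, -2.0]
finger_gap: 13.2
grip_force: 58.9
```

Run:
```python
from h import *
np.set_printoptions(precision=1,suppress=True)
w=snap('wrist'); s=snap('side'); q=sense(); T=q['tool_pos']; print(q['time'],T,q['tcp_rot'],q['ft_force'])
a=np.radians(4); ux=np.array([np.cos(a),np.sin(a),0])
P=[T+ux*k+[0,0,z-T[2]] for k,z in [(27,T[2]-115.2),(23,60),(0,110)]]; p=proj(w,P);print(p)
c=p[1].astype(int); b=cv2.cvtColor(w['img'],cv2.COLOR_RGB2BGR)[c[1]-40:c[1]+40,c[0]-40:c[0]+40]
d=cv2.cvtColor(s['img'],cv2.COLOR_RGB2BGR)[110:210,290:390]; print(c)
cv2.imwrite('pics/d1.png',np.hstack([cv2.resize(b,(400,400),interpolation=2),cv2.resize(d,(400,400),interpolation=2)]))
```

```text
10.0 [ 533.2 -196.1  185. ] [179.9  -0.1   3.9] [ 0.3  0.  -2.4]
[[283.  167.2]
 [283.  169.6]
 [283.2 218.9]]
[282 169]
```

View pics/d1.png

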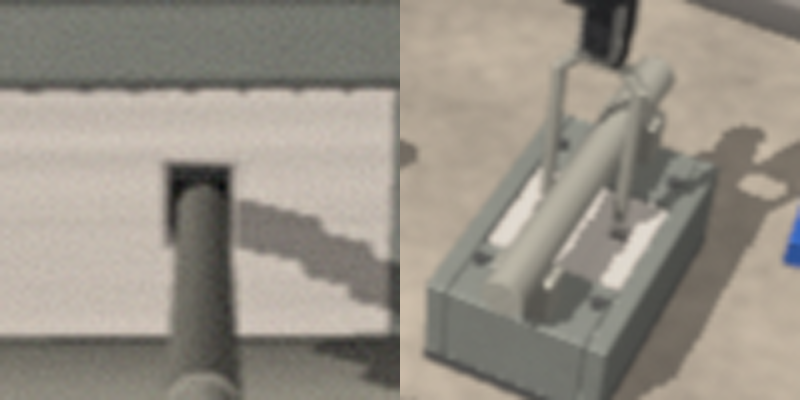

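The leg tip sits about 1 mm right of the hole's centre (205 against 199 in the 5x crop) and is centred the other way. I correct by +0.9 mm in y and feel downward.

send_rows(
  steps=[
    [[0,0.03,-0.08],[0,0,0]],
    [[0,0.03,-0.15],[0,0,0]],
    [[0,0.03,-0.22],[0,0,0]],
    [[0,0.03,-0.3],[0,0,0]],
    [[0,0.03,-0.37],[0,0,0]],
    [[0,0.03,-0.4],[0,0,0]],
    [[0,0.03,-0.4],[0,0,0]],
  ],
)

```text
time: 10.88
tool_pos: [532.5, -194.9, 171.8]
tcp_rot: [-180.0, 0.0, 3.9]
ft_force: [-0.4, -0.3, -2.2]
finger_gap: 13.0
grip_force: 59.0
```

send_rows(
  steps=[
    [[0,0,-0.05],[0,0,0]],
    [[0,0,-0.1],[0,0,0]],
    [[0,0,-0.15],[0,0,0]],
    [[0,0,-0.2],[0,0,0]],
    [[0,0,-0.2],[0,0,0]],
  ],
)

```text
time: 11.5
tool_pos: [532.5, -194.8, 165.7]
tcp_rot: [-180.0, 0.0, 3.9]
ft_force: [0.2, 0.5, -2.8]
finger_gap: 13.1
grip_force: 59.0
```

send_rows(
  steps=[
    [[0,0,-0.1],[0,0,0]],
    [[0,0,-0.2],[0,0,0]],
    [[0,0,-0.3],[0,0,0]],
    [[0,0,-0.4],[0,0,0]],
    [[0,0,-0.4],[0,0,0]],
  ],
)

```text
time: 12.12
tool_pos: [532.4, -194.8, 153.5]
tcp_rot: [-180.0, 0.0, 3.9]
ft_force: [-0.7, 0.2, -2.7]
finger_gap: 13.0
grip_force: 59.0
```

send_rows(
  steps=[
    [[0,0,-0.1],[0,0,0]],
    [[0,0,-0.2],[0,0,0]],
    [[0,0,-0.3],[0,0,0]],
    [[0,0,-0.3],[0,0,0]],
  ],
)

```text
time: 12.62
tool_pos: [533.0, -195.3, 145.8]
tcp_rot: [179.9, -0.1, 3.9]
ft_force: [-1.7, -0.6, 1.1]
finger_gap: 12.9
grip_force: 59.5
```

send_rows(
  steps=[
    [[0,0,-0.07],[0,0,0]],
    [[0,0,-0.14],[0,0,0]],
    [[0,0,-0.2],[0,0,0]],
    [[0,0,-0.2],[0,0,0]],
  ],
)

```text
time: 13.12
tool_pos: [532.9, -195.3, 139.4]
tcp_rot: [180.0, -0.0, 3.9]
ft_force: [-1.2, -1.0, 3.8]
finger_gap: 13.1
grip_force: 59.9
```

send_rows(
  steps=[
    [[0,0,-0.07],[0,0,0]],
    [[0,0,-0.12],[0,0,0]],
    [[0,0,-0.12],[0,0,0]],
  ],
)

```text
time: 13.5
tool_pos: [532.9, -195.2, 135.7]
tcp_rot: [180.0, -0.0, 3.9]
ft_force: [-1.6, -0.9, 3.9]
finger_gap: 13.0
grip_force: 59.9
```

send_rows(
  steps=[
    [[0,0,-0.07],[0,0,0]],
    [[0,0,-0.14],[0,0,0]],
    [[0,0,-0.2],[0,0,0]],
    [[0,0,-0.2],[0,0,0]],
  ],
)

```text
time: 14.0
tool_pos: [532.7, -195.1, 129.4]
tcp_rot: [180.0, -0.0, 3.9]
ft_force: [-1.1, -1.1, 3.0]
finger_gap: 12.9
grip_force: 59.8
```

send_rows(
  steps=[
    [[0,0,-0.05],[0,0,0]],
    [[0,0,-0.07],[0,0,0]],
    [[0,0,-0.07],[0,0,0]],
  ],
)

```text
time: 14.38
tool_pos: [532.9, -195.0, 127.5]
tcp_rot: [180.0, -0.0, 3.9]
ft_force: [-0.8, -1.2, 4.6]
finger_gap: 13.0
grip_force: 60.1
```

send_rows(
  steps=[
    [[0,0,-0.03],[0,0,0]],
    [[0,0,-0.05],[0,0,0]],
    [[0,0,-0.05],[0,0,0]],
  ],
)

```text
time: 14.75
tool_pos: [532.9, -195.0, 126.1]
tcp_rot: [180.0, -0.0, 3.9]
ft_force: [-0.5, -0.4, 5.7]
finger_gap: 12.9
grip_force: 60.1
```

send_rows(
  steps=[
    [[0,0,-0.03],[0,0,0]],
    [[0,0,-0.03],[0,0,0]],
  ],
)

```text
time: 15.0
tool_pos: [532.9, -195.0, 125.1]
tcp_rot: [180.0, -0.0, 3.9]
ft_force: [-0.9, -1.8, 4.3]
finger_gap: 13.3
grip_force: 60.0
```

send_rows(
  steps=[
    [[0,0,-0.03],[0,0,0]],
    [[0,0,-0.03],[0,0,0]],
  ],
)

```text
time: 15.25
tool_pos: [533.0, -195.0, 124.6]
tcp_rot: [180.0, -0.1, 3.9]
ft_force: [-1.9, 0.4, 6.9]
finger_gap: 13.3
grip_force: 60.6
```

send_rows(
  steps=[
    [[0,0,-0.03],[0,0,0]],
    [[0,0,-0.03],[0,0,0]],
  ],
)

```text
time: 15.5
tool_pos: [533.1, -195.1, 124.2]
tcp_rot: [180.0, -0.1, 3.9]
ft_force: [-1.9, 1.0, 10.6]
finger_gap: 13.0
grip_force: 61.1
```

send_rows(
  steps=[
    [[0,0,-0.03],[0,0,0]],
    [[0,0,-0.03],[0,0,0]],
  ],
)

```text
time: 15.75
tool_pos: [533.1, -195.1, 123.6]
tcp_rot: [180.0, -0.1, 3.9]
ft_force: [-4.7, 0.6, 13.1]
finger_gap: 12.9
grip_force: 61.4
```

Force rises steadily from TCP z of about 125, which is the expected seat height, so the crown is on the tube. I release, opening in place, then retreat.

send_rows(
  steps=[
    [[0,0,0],[0,0,0]],
    [[0,0,0],[0,0,0]],
    [[0,0,0],[0,0,0]],
    [[0,0,0],[0,0,0]],
    [[0,0,0],[0,0,0]],
    [[0,0,0],[0,0,0]],
  ],
  fingers=0,
)

```text
time: 16.5
tool_pos: [532.6, -194.9, 122.1]
tcp_rot: [-180.0, 0.0, 3.9]
ft_force: [0.1, 0.5, -0.2]
finger_gap: 85.6
grip_force: 0.0
```

send_rows(
  steps=[
    [[0,0,1],[0,0,0]],
    [[0,0,2],[0,0,0]],
    [[0,0,4],[0,0,0]],
    [[0,0,5],[0,0,0]],
    [[0,0,5],[0,0,0]],
    [[0,0,5],[0,0,0]],
  ],
)

```text
time: 17.25
tool_pos: [532.2, -194.7, 271.0]
tcp_rot: [-180.0, 0.1, 3.9]
ft_force: [-0.4, -0.0, 0.3]
finger_gap: 85.6
grip_force: 0.0
```

Run:
```python
from h import *
np.set_printoptions(precision=1,suppress=True)
q=sense(); print(q['time'],q['tool_pos'],q['finger_gap'])
w=snap('wrist'); s=snap('side')
b=cv2.cvtColor(w['img'],cv2.COLOR_RGB2BGR)[100:260,200:360]; d=cv2.cvtColor(s['img'],cv2.COLOR_RGB2BGR)[100:210,280:390]
# expected block top with bolt home
a=np.radians(4);ux=np.array([np.cos(a),np.sin(a),0]);uy=np.array([-ux[1],ux[0],0])
B=np.array([533,-195,0.])
for dz in (10,13):
    P=[B+ux*i*13+uy*j*7+[0,0,dz+143.5] for i in(-1,1) for j in(-1,1)]; print((proj(s,P)-[280,100])*400/110, (proj(w,P)-[200,100])*2.5)
cv2.imwrite('pics/e1.png',np.hstack([cv2.resize(b,(400,400),interpolation=2),cv2.resize(d,(400,400),interpolation=2)]))
```

```text
17.25 [ 532.2 -194.7  271. ] 85.6378680871984
[[243.2 118.9]
 [233.6 132.5]
 [202.6 105.3]
 [192.8 118.7]] [[230.6 286.9]
 [186.9 286.9]
 [231.1 208.1]
 [186.1 208.2]]
[[243.8 114.9]
 [234.2 128.5]
 [203.1 101.3]
 [193.2 114.7]] [[230.8 290. ]
 [186.7 290.1]
 [231.4 210.5]
 [185.9 210.6]]
```

View pics/e1.png

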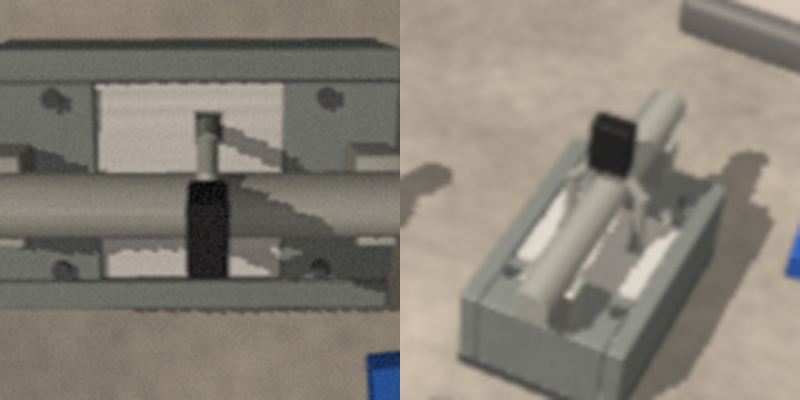

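The bolt is astride the tube with its crown down. I check the height by touching the block's top with shut fingers; it should be at about z = 153.5.

send_rows(
  steps=[
    [[0,0,0],[0,0,0]],
    [[0,0,0],[0,0,0]],
    [[0,0,-1],[0,0,0]],
    [[0,0,-2],[0,0,0]],
    [[0,0,-3],[0,0,0]],
    [[0,0,-3.6],[0,0,0]],
    [[0,0,-3.8],[0,0,0]],
    [[0,0,-3.8],[0,0,0]],
  ],
  fingers=1,
  squeeze=30,
)

```text
time: 18.35
tool_pos: [532.8, -195.0, 158.5]
tcp_rot: [180.0, -0.0, 3.9]
ft_force: [-0.2, -0.2, -0.5]
finger_gap: -0.1
grip_force: 0.0
```

send_rows(
  steps=[
    [[0,0,-0.03],[0,0,0]],
    [[0,0,-0.05],[0,0,0]],
    [[0,0,-0.05],[0,0,0]],
  ],
)

```text
time: 18.73
tool_pos: [532.8, -195.0, 157.1]
tcp_rot: [180.0, -0.0, 3.9]
ft_force: [0.3, 0.4, 0.4]
finger_gap: 0.2
grip_force: 0.0
```

send_rows(
  steps=[
    [[0,0,-0.03],[0,0,0]],
    [[0,0,-0.05],[0,0,0]],
    [[0,0,-0.05],[0,0,0]],
  ],
)

```text
time: 19.1
tool_pos: [532.5, -194.8, 154.9]
tcp_rot: [-180.0, 0.0, 3.9]
ft_force: [-0.2, 0.4, -0.8]
finger_gap: 0.1
grip_force: 0.0
```

There is no contact at 154.9, so the bolt's origin is below about 11.5 mm and it is home. I retreat and hand in.

send_rows(
  steps=[
    [[0,0,1],[0,0,0]],
    [[0,0,2.5],[0,0,0]],
    [[0,0,3],[0,0,0]],
    [[0,0,3],[0,0,0]],
  ],
)

```text
time: 19.6
tool_pos: [533.3, -195.2, 246.3]
tcp_rot: [179.9, -0.1, 3.9]
ft_force: [0.0, 0.6, -1.0]
finger_gap: -0.1
grip_force: 0.0
```

```bash
python3 -c "
from bench import order
print(order.hand_in())"
```

```text
the job is handed in; nothing more can be done
None
```

The larger U-bolt is astride the tube with both legs through the plate, its crown home (origin no more than about 11.5 mm up by touch check) and released; the job is handed in at about 20 s, and no verdict was returned.

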